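# Lock the T-head locating stud into the cup-jig rail

### The job

To set the stop for the next row of cups, take the black-handled T-head stud out of its white stand, lower its head through the wide window of the slotted rail, and slide it along the slot until its head comes gently up against the end of the lock inside the rail. There turn it a quarter turn clockwise (seen from above) so that it locks across the slot, and leave it standing there upright, let go. That end is set to a different place each time and must be found by feel without forcing the stud against the rail; do not disturb the cups or the wrench.

Things in the scene. Friction and masses are not known exactly. Their poses are not given: they have to be found in the camera images.
- stud_grip (a point): Loose steel stud (about 250 g): centre of its upright black paddle handle, 36 (x) x 14 (y) x 32 (z) mm; grip it across the 14 mm. 46 mm above the underside of the head. z up along the stud, x along the paddle's length and the head's length. Half a turn about z gives the same shape.
- stud_head (a point): Centre of the underside of the same stud's T-head, same axes. The head is 28 (x) x 16 (y) x 8 (z) mm with rounded ends; above it a shaft of 8 mm diameter, and a collar of 26 mm diameter from z = 20 to 24 mm.
- rail: Fixed aluminium rail, 230 (x) x 68 (y) x 24 (z) mm; lugs 8 mm high, bolt heads to 14 mm, reach 54 mm to either side. Origin: centre of its underside. x along the slot from window to lock. Slot mouth 12 mm wide at y = 0 in a 6 mm top plate; cavity below from z = 6 (floor) to 18, 20 mm wide, so the head slides only lengthwise and can lift 4 mm. Head on the floor: paddle centre at z = 52 mm.
- window (a point): Centre of the wide window where the head enters the rail, at the top face (z = 24 mm), 57 mm towards -x from the rail's centre; axes as the rail's. 34 (x) x 19 (y) mm, flared at 45 degrees to 25 mm in y over its upper 3 mm; the head enters with its length along the slot.
- slot (a point): A point on the slot's centre line on the rail's top face, 33 mm towards +x from the rail's centre; axes as the rail's. Inside the rail, the lock pocket's centre lies anywhere within 30 mm of it along x (60 to 120 mm from the window), set anew each time, not measured. An end wall stops the lengthwise head when the stud's axis is 1 mm past the pocket's centre.
- stand: Fixed white stand, 90 x 64 x 16 mm, origin at the centre of its underside; the stud stands in its hole, 31 (x) x 19 (y) mm, 13 mm deep, its paddle's centre 49 mm above the table; lift it straight up to free it. About the rail's lock: only within 1 mm of the pocket's centre can the head turn, clockwise from above, to a hard stop at 90 to 95 degrees; then it can neither slide nor lift out.
- cup_a: Bystander: loose open stainless cup, 72 mm diameter, 85 mm tall, standing; origin at the centre of its underside. Leave alone.
- cup_b: Bystander: loose open stainless cup, 72 mm diameter, 85 mm tall, standing; origin at the centre of its underside. Leave alone.
- cup_c: Bystander: loose open stainless cup, 72 mm diameter, 85 mm tall, standing; origin at the centre of its underside. Leave alone.
- wrench: Bystander: loose steel wrench lying flat, 160 mm long, x along its length, origin at its middle on the table. Leave alone.
Not all that is in view belongs to the job. Leave any purple or yellow look-alike of the part that bears stud_grip alone.

How it is judged:
By the outcome, as a careful person would: the job done as asked, in the order asked, and still so for the second after the job is handed in, with the robot touching nothing.
It also fails if it takes over 50 s, if anything falls off the work surface, if the arm or the gripper's body presses on something with over 40 N, if the wrist force passes 120 N, or if a joint passes its speed limit or range.

### The arm

A 7-joint arm with a two-finger parallel gripper is mounted at the origin on the work surface. World frame = base frame: x ahead of the robot, y to its left, z up, the work surface at z = 0. Lengths are in m, angles in degrees, forces in N, time in s.
With the tool pointing down it reaches from about 0.425 to 0.875 m from the base axis. Payload 4.7 kg.
Tool frame: the origin (TCP) lies on the centre line of the jaws, within the pads' length; the fingertips stand 25 mm ahead of it and the grasp point (between the pads) lies 6 mm ahead of it; z points along the fingers, y is the direction in which the jaws open and shut (so a half turn about z gives the same grasp; the last joint's range is limited). The gripper opens to 87 mm and grips with 3 to 60 N. Pads are 19 mm wide; open, the fingers measure 117 mm over their backs; the gripper's body (75 mm by 190 mm) begins 51 mm behind the grasp point.
Start: joints at [66.412, 18.392, -4.016, 83.108, 1.295, 78.541, -3.26], TCP at [0.268, -0.592, 0.248] pointing down, gripper open.
Joint ranges: [-163.93, 163.93], [-17.29, 119.83], [-79.2, 71.16], [3.27, 140.29], [-89.18, 269.18], [5.43, 117.66], [-154.24, 154.24]. Speed limits (degrees/s): [147.25, 147.25, 180, 180, 180, 180, 180].

### API

Orientations are given as [roll, pitch, yaw] about the fixed x, y, z axes, in that order (R = Rz(yaw) Ry(pitch) Rx(roll)).
In Python, from cell import env gives the robot as it stands.
- The arm moves only by the shell command python3 -m creep 'ROWS' [OPENING] [FORCE]. ROWS is JSON, a list of rows, each an object of numbers: "tx", "ty", "tz": the shift along the tool's x, y, z in m; "rx", "ry", "rz": the turn, a rotation vector about the tool's x, y, z in degrees. In form: [{"tx": .., "ty": .., "tz": .., "rx": .., "ry": .., "rz": ..}, ...]. A call has 1 to 20 rows; each row shifts and turns the commanded pose from where the row before left it, along the tool's axes as they then stand; what a row does not reach is not made up. A row lasts 1/8 s, in which the tool goes at most 62.5 mm and 10.7 degrees, less where a joint would pass 70% of its speed; a pose out of reach is approached as far as the arm can. A call is refused whole if a number of a shift passes 0.0625 or a number of a turn 10.7, either way. A call with a gripper value outside its range is refused whole. OPENING is the finger opening in m, from 0 to 0.087, set as the call begins (- or left out, the last holds). The fingers move at their own pace and stop on an object; FORCE is the grip in N (left out, the last holds). Time passes only in rows, so rows that do not move let the fingers close. It gives the time, the measured TCP pose, the force and the opening at its end, in the units of the state.
- env.get_obs(): the state, without advancing time (a new reading comes with each control period).
- env.read_camera(name): name is "side" or "top" or "wrist"; returns a dict with "pixels" (384x512x3 uint8, red, green, blue), "intrinsics" (3x3 intrinsics, pixels), "D" ([k1, k2, p1, p2, k3] as OpenCV has them; the pictures are not rectified), "R" (3x3) and "t" (3): a world point X has camera coordinates R X + t. Camera axes: x right, y down, z forward; pixel columns grow to the right and rows downward; lengths in m; the calibration is good to about 2 mm. A picture is of the moment at which its call begins. There is no depth.
- env.sign_off(): hands the job in, once; it reports no verdict.
The state is a dict: "time_s": time; "qpos": joint angles; "joint_velocities": joint speeds; "effort": joint torques, N m; "tool_pos": TCP position; "tool_rot": TCP orientation; "force": force on the tool from outside, world axes, zero at the start; "wrist_torque": the same for the moment, N m; "grip_width": finger opening in m.
Only numpy, scipy, OpenCV 4.12 (cv2) and the standard library are available. Lean on these libraries where they do the work, as an engineer would, in place of code of your own. Each camera call takes 0.05 s, during which the arm holds its last target.

## Working session

There is one attempt and no reset: what is moved stays moved. The work goes in short steps, Python scripts to look and compute and a shell command to move; the robot and the scene stay as the last step left them, time stands still between calls to the robot, and variables do not carry over. Pictures are saved under pics/ and viewed, and the job is handed in when it is done.

```bash
ls; mkdir -p pics; python3 - <<'E'
from cell import env
import cv2,numpy as np,pickle
o=env.get_obs();print(o)
for n in ["side","top","wrist"]:
    c=env.read_camera(n);pickle.dump(c,open(f'pics/{n}0.pkl','wb'))
    cv2.imwrite(f'pics/{n}0.png',c['pixels'][:,:,::-1])
    print(n,c['intrinsics'],c['D'],c['R'],c['t'])
E
```

```text
pics
{'time_s': 0.0, 'qpos': array([66.4100238 , 18.43987123, -4.01498133, 83.17550726,  1.29371061,
       78.5403086 , -3.25975261]), 'joint_velocities': array([-0.063708  ,  0.00987119, -0.07734538,  0.06753262,  0.06239778,
       -0.01174543, -0.05873608]), 'effort': array([ 1.40073048e-04, -4.91288352e+01, -4.03785277e-01, -3.12525558e+01,
       -6.38705771e-02,  4.37966001e-02,  1.70072376e-04]), 'tool_pos': array([ 0.2682426 , -0.59151032,  0.24644688]), 'tool_rot': array([-1.79889482e+02,  4.66865474e-03,  2.43992117e+01]), 'force': array([ 0.20754292, -0.73770282,  0.52406829]), 'wrist_torque': array([ 0.01152821, -0.02043178,  0.05173903]), 'grip_width': 0.08682402312258364}
side [[485.11598476   0.         255.29920487]
 [  0.         485.11598476 192.18423033]
 [  0.           0.           1.        ]] [-0.17684271  0.          0.          0.          0.        ] [[-0.80438729 -0.59407522 -0.00597705]
 [-0.34720445  0.47823646 -0.80668393]
 [ 0.48208937 -0.64681104 -0.59095289]] [0.49471693 0.27011588 1.07831527]
top [[498.56073275   0.         253.83456763]
 [  0.         498.56073275 188.27156037]
 [  0.           0.           1.        ]] [0.06465411 0.         0.         0.         0.        ] [[-0.00376705 -0.99995781  0.00837775]
 [-0.98239489  0.00213582 -0.18680395]
 [ 0.18677818 -0.00893396 -0.98236149]] [-0.0042053   0.60314125  1.36465023]
wrist [[290.75693243   0.         256.34099598]
 [  0.         290.75693243 189.8236977 ]
 [  0.           0.           1.        ]] [-0.02015872  0.          0.          0.          0.        ] [[ 0.41289848 -0.91077515 -0.00186553]
 [-0.86885857 -0.39450826  0.29907862]
 [-0.27312934 -0.12186823 -0.95422665]] [-0.64950289 -0.03759837  0.39117605]
```

View pics/side0.png

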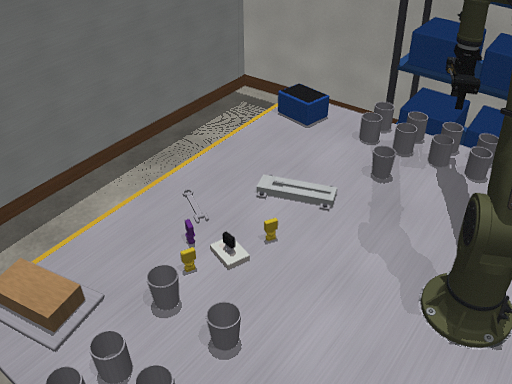

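View pics/top0.png

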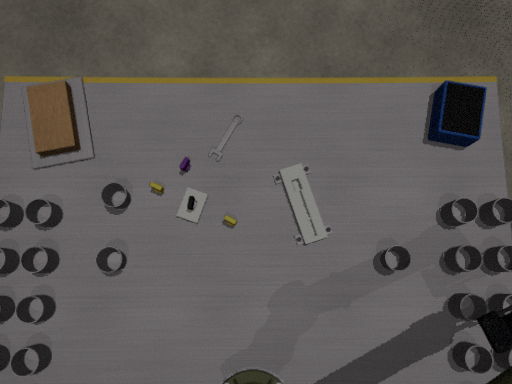

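View pics/wrist0.png

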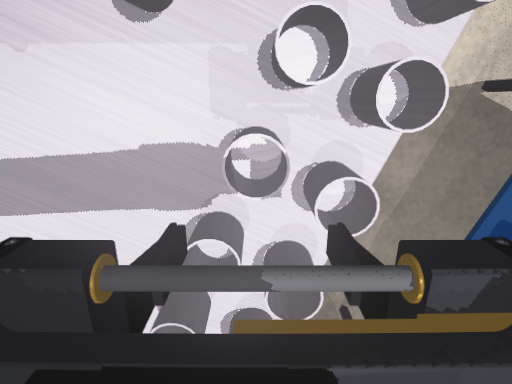

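The side view shows four possible studs: black at (229,240) in the white stand, purple at (190,231), and yellow at (188,259) and (270,228). In the top view these are black (192,203), purple (185,164), and yellow (157,187) and (230,220). The black one in the white stand fits the description. Next is a close crop to check it.

```bash
cat > h.py <<'E'
import cv2,numpy as np
def ray(c,uv):
    p=cv2.undistortPoints(np.array([[uv]],float),c['intrinsics'],c['D'])[0,0]
    R=c['R'];t=c['t']; return -R.T@t, R.T@np.array([p[0],p[1],1.])
def onz(c,uv,z):
    o,d=ray(c,uv); return o+d*(z-o[2])/d[2]
def proj(c,X):
    return cv2.projectPoints(np.array(X,float).reshape(-1,1,3),cv2.Rodrigues(c['R'])[0],c['t'],c['intrinsics'],c['D'])[0][:,0]
def tri(c1,u1,c2,u2):
    o1,d1=ray(c1,u1);o2,d2=ray(c2,u2)
    s=np.linalg.lstsq(np.c_[d1,-d2],o2-o1,rcond=None)[0]
    a=o1+s[0]*d1;b=o2+s[1]*d2
    return (a+b)/2,np.linalg.norm(a-b)
E
python3 - <<'E'
import pickle,cv2,numpy as np
t=pickle.load(open('pics/top0.pkl','rb'))['pixels'][:,:,::-1]
s=pickle.load(open('pics/side0.pkl','rb'))['pixels'][:,:,::-1]
a=cv2.resize(t[150:260,145:345],None,fx=4,fy=4,interpolation=cv2.INTER_NEAREST)
b=cv2.resize(s[160:275,170:350],None,fx=4,fy=4,interpolation=cv2.INTER_NEAREST)
cv2.imwrite('pics/c1.png',cv2.convertScaleAbs(a,alpha=1.6));cv2.imwrite('pics/c2.png',b)
E
```

```text
(no output)
```

View pics/c1.png

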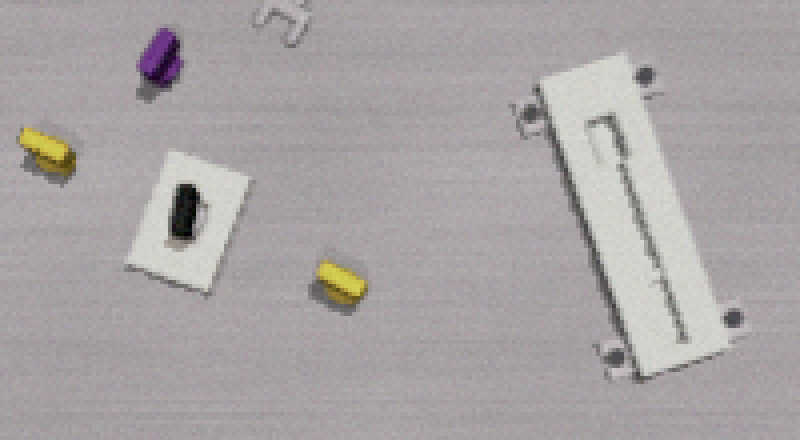

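View pics/c2.png

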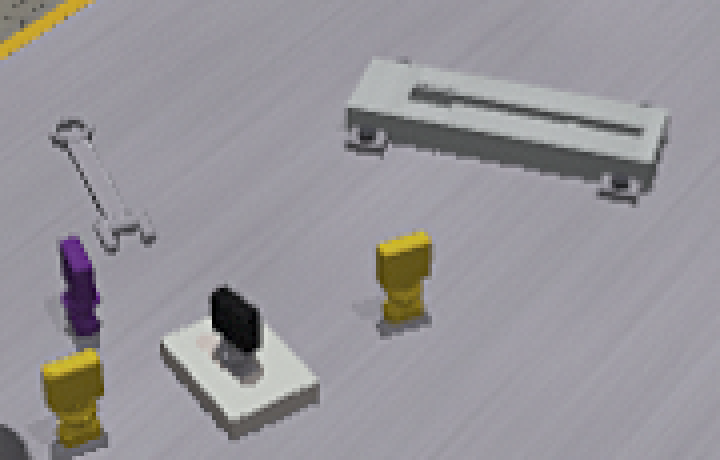

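The black paddle stands in the white stand, and the window is at the rail's far end (+x world). I'll take coarse poses from the masks.

```bash
python3 - <<'E'
import pickle,cv2,numpy as np
from h import *
T=pickle.load(open('pics/top0.pkl','rb'));S=pickle.load(open('pics/side0.pkl','rb'))
def blob(c,x0,x1,y0,y1,f):
    im=c['pixels'].astype(int);m=np.zeros(im.shape[:2],np.uint8)
    m[y0:y1,x0:x1]=f(im[y0:y1,x0:x1])
    cs=max(cv2.findContours(m,cv2.RETR_EXTERNAL,cv2.CHAIN_APPROX_NONE)[0],key=cv2.contourArea)
    return cs
dark=lambda p:(p.max(2)<45)
for c,b in((T,(180,205,190,215)),(S,(215,245,225,252))):
    k=blob(c,*b,dark);r=cv2.minAreaRect(k);print(r,k[:,0].min(0),k[:,0].max(0)); 
    if c is T:
        a=r[0];print('paddle xy',onz(T,a,.05)); ut=a
        bx=cv2.boxPoints(r);W=[onz(T,p,.06)[:2] for p in bx];print(np.round(W,4))
    else: us=r[0]
print('tri',tri(T,ut,S,us))
# rail / stand corners
for nm,pts,z in(('rail',[(145+540/4,150+88/4),(145+625/4,150+55/4),(145+735/4,150+345/4),(145+642/4,150+378/4)],.024),('stand',[(145+170/4,150+152/4),(145+252/4,150+180/4),(145+208/4,150+292/4),(145+126/4,150+265/4)],.016)):
    P=np.array([onz(T,p,z)[:2] for p in pts]);print(nm,P.round(4),P.mean(0),[np.linalg.norm(P[i]-P[i-1]) for i in range(4)])
    d=P[2]+P[3]-P[0]-P[1];print('dir',np.degrees(np.arctan2(d[1],d[0])))
C=pickle.load(open('pics/wrist0.pkl','rb'))
cam=-C['R'].T@C['t'];print('cam',cam)
from scipy.spatial.transform import Rotation as Ro
R=Ro.from_euler('xyz',[-179.889,0,24.399],degrees=True).as_matrix()
print('cam in tool',R.T@(cam-np.array([.26824,-.59151,.24645])));print(C['R']@R)
E
```

```text
((190.90383911132812, 202.48077392578125), (5.099019527435303, 13.139781951904297), 11.309932708740234) [188 196] [194 209]
paddle xy [0.56368822 0.17305129 0.05      ]
[[0.5452 0.1822]
 [0.582  0.1757]
 [0.5791 0.1615]
 [0.5423 0.1681]]
((228.5, 239.5), (15.0, 11.0), 90.0) [223 232] [234 247]
tri (array([0.5661655 , 0.17459509, 0.04740275]), np.float64(0.004710200152864542))
rail [[ 0.6579 -0.0833]
 [ 0.6826 -0.1463]
 [ 0.469  -0.2203]
 [ 0.4456 -0.1532]] [ 0.56378411 -0.15078253] [np.float64(0.22343012950626734), np.float64(0.0676262141739841), np.float64(0.2260273710684367), np.float64(0.07107662642346893)]
dir -161.3244551192683
stand [[0.6121 0.1879]
 [0.5912 0.1277]
 [0.5091 0.1583]
 [0.5289 0.2178]] [0.56032662 0.17291615] [np.float64(0.08841249524718578), np.float64(0.06373076304002066), np.float64(0.08759843990660346), np.float64(0.06275860116120992)]
dir 159.8849047929247
cam [ 0.34235274 -0.55871202  0.38330381]
cam in tool [ 0.08104227  0.00048117 -0.136855  ]
[[-2.07898184e-04  9.99999976e-01 -7.17877077e-05]
 [-9.54228405e-01 -2.19852536e-04 -2.99078756e-01]
 [-2.99078764e-01  6.32393975e-06  9.54228428e-01]]
```

```bash
python3 -m creep '[{"tx":0.02,"ty":-0.02},{"tx":0.037,"ty":-0.036},{"tx":0.037,"ty":-0.036},{"tx":0.037,"ty":-0.036},{"tx":0.037,"ty":-0.036},{"tx":0.037,"ty":-0.036},{"tx":0.037,"ty":-0.036},{"tx":0.037,"ty":-0.036},{"tx":0.037,"ty":-0.036},{"tx":0.037,"ty":-0.036},{"tx":0.037,"ty":-0.036},{"tx":0.037,"ty":-0.036},{"tx":0.037,"ty":-0.036},{"tx":0.037,"ty":-0.036},{"tx":0.037,"ty":-0.036},{"tx":0.037,"ty":-0.036},{"tx":0.012,"ty":-0.015,"rz":-10},{"rz":-10},{"rz":-10},{"rz":-10}]' 0.05 10
```

```text
$[0]: bad value
```

```bash
python3 -m creep '[{"rz":-10,"tz":0.007},{"rz":-10,"tz":0.007},{"rz":-10,"tz":0.007},{"rz":-10,"tz":0.007},{"rz":-10,"tz":0.007},{"rz":-10,"tz":0.007},{"rz":-10,"tz":0.007},{"rz":-10,"tz":0.007},{"rz":-10,"tz":0.007},{"rz":-10,"tz":0.007},{},{}]'
python3 - <<'E'
from cell import env
import cv2,pickle
print(env.get_obs())
c=env.read_camera('wrist');pickle.dump(c,open('pics/w1.pkl','wb'));cv2.imwrite('pics/w1.png',c['pixels'][:,:,::-1])
E
```

```text
{'time_s': 0.15, 'qpos': array([66.41421981, 18.43055749, -4.01415726, 83.15891856,  1.2942568 ,
       78.54103194, -3.26027287]), 'joint_velocities': array([ 0.02900583, -0.2131348 , -0.06587917, -0.24612433, -0.01157663,
       -0.06400076, -0.10083419]), 'effort': array([ 2.75775283e-04, -4.91795182e+01, -4.04670686e-01, -3.12879968e+01,
       -6.40337518e-02,  4.04259085e-02,  1.02027182e-04]), 'tool_pos': array([ 0.26824323, -0.59164814,  0.24669769]), 'tool_rot': array([-1.79914662e+02,  4.76873879e-03,  2.43934538e+01]), 'force': array([0.46118617, 0.05847682, 0.05457513]), 'wrist_torque': array([ 0.05319553, -0.02109543, -0.01056158]), 'grip_width': 0.08702552013558223}$[0]: bad value
```

View pics/w1.png

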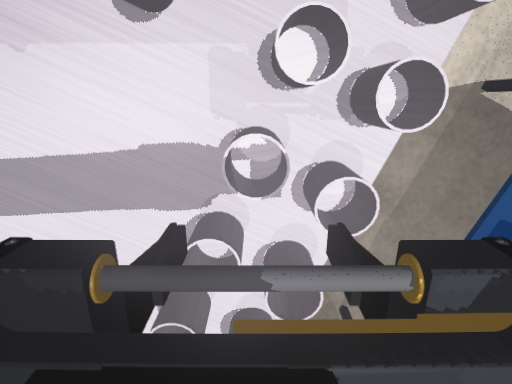

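Both calls were refused and nothing moved; it looks like every row needs all six keys.

```bash
python3 -m creep '[{"tx":0.02,"ty":-0.02,"tz":0,"rx":0,"ry":0,"rz":0},{"tx":0.037,"ty":-0.036,"tz":0,"rx":0,"ry":0,"rz":0},{"tx":0.037,"ty":-0.036,"tz":0,"rx":0,"ry":0,"rz":0},{"tx":0.037,"ty":-0.036,"tz":0,"rx":0,"ry":0,"rz":0},{"tx":0.037,"ty":-0.036,"tz":0,"rx":0,"ry":0,"rz":0},{"tx":0.037,"ty":-0.036,"tz":0,"rx":0,"ry":0,"rz":0},{"tx":0.037,"ty":-0.036,"tz":0,"rx":0,"ry":0,"rz":0},{"tx":0.037,"ty":-0.036,"tz":0,"rx":0,"ry":0,"rz":0},{"tx":0.037,"ty":-0.036,"tz":0,"rx":0,"ry":0,"rz":0},{"tx":0.037,"ty":-0.036,"tz":0,"rx":0,"ry":0,"rz":0},{"tx":0.037,"ty":-0.036,"tz":0,"rx":0,"ry":0,"rz":0},{"tx":0.037,"ty":-0.036,"tz":0,"rx":0,"ry":0,"rz":0},{"tx":0.037,"ty":-0.036,"tz":0,"rx":0,"ry":0,"rz":0},{"tx":0.037,"ty":-0.036,"tz":0,"rx":0,"ry":0,"rz":0},{"tx":0.037,"ty":-0.036,"tz":0,"rx":0,"ry":0,"rz":0},{"tx":0.037,"ty":-0.036,"tz":0,"rx":0,"ry":0,"rz":0},{"tx":0.012,"ty":-0.015,"tz":0,"rx":0,"ry":0,"rz":-10},{"tx":0,"ty":0,"tz":0,"rx":0,"ry":0,"rz":-10},{"tx":0,"ty":0,"tz":0,"rx":0,"ry":0,"rz":-10},{"tx":0,"ty":0,"tz":0,"rx":0,"ry":0,"rz":-10}]' 0.05 10
```

```text
time_s: 2.7
tool_pos: [0.5654, 0.1741, 0.2472]
tool_rot: [-180.0, 0.0, 64.7]
force: [-0.5, 0.8, 0.1]
grip_width: 0.0503
```

```bash
python3 -m creep '[{"tx":0,"ty":0,"tz":0.007,"rx":0,"ry":0,"rz":-10},{"tx":0,"ty":0,"tz":0.007,"rx":0,"ry":0,"rz":-10},{"tx":0,"ty":0,"tz":0.007,"rx":0,"ry":0,"rz":-10},{"tx":0,"ty":0,"tz":0.007,"rx":0,"ry":0,"rz":-10},{"tx":0,"ty":0,"tz":0.007,"rx":0,"ry":0,"rz":-10},{"tx":0,"ty":0,"tz":0.007,"rx":0,"ry":0,"rz":-10},{"tx":0,"ty":0,"tz":0.007,"rx":0,"ry":0,"rz":-10},{"tx":0,"ty":0,"tz":0.007,"rx":0,"ry":0,"rz":-10},{"tx":0,"ty":0,"tz":0.007,"rx":0,"ry":0,"rz":-10},{"tx":0,"ty":0,"tz":0.007,"rx":0,"ry":0,"rz":-10},{"tx":0,"ty":0,"tz":0,"rx":0,"ry":0,"rz":0}]'
python3 - <<'E'
from cell import env
import cv2,pickle
print(env.get_obs()['qpos'])
c=env.read_camera('wrist');pickle.dump(c,open('pics/w2.pkl','wb'));cv2.imwrite('pics/w2.png',c['pixels'][:,:,::-1])
E
```

```text
time_s: 4.08
tool_pos: [0.5652, 0.1737, 0.1767]
tool_rot: [-180.0, -0.1, 164.3]
force: [0.6, 0.5, -0.1]
grip_width: 0.0501
[ 32.22961732  28.00684708 -66.52134305  95.31666538  26.48501004
  74.52369826  35.09270421]
```

View pics/w2.png

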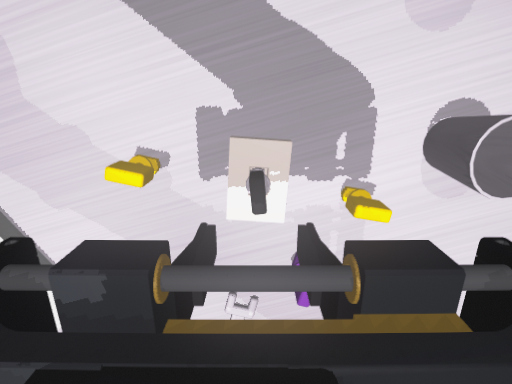

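```bash
python3 - <<'E'
import pickle,cv2,numpy as np
from h import *
c=pickle.load(open('pics/w2.pkl','rb'));im=c['pixels']
cv2.imwrite('pics/c3.png',cv2.resize(im[125:235,210:310,::-1],None,fx=5,fy=5,interpolation=cv2.INTER_NEAREST))
m=np.zeros(im.shape[:2],np.uint8);m[150:225,235:285]=(im[150:225,235:285].max(2)<60)
k=max(cv2.findContours(m,cv2.RETR_EXTERNAL,cv2.CHAIN_APPROX_NONE)[0],key=cv2.contourArea)
print(cv2.minAreaRect(k),k[:,0].min(0),k[:,0].max(0))
E
```

```text
Traceback (most recent call last):
ValueError: max() iterable argument is empty
```

View pics/c3.png

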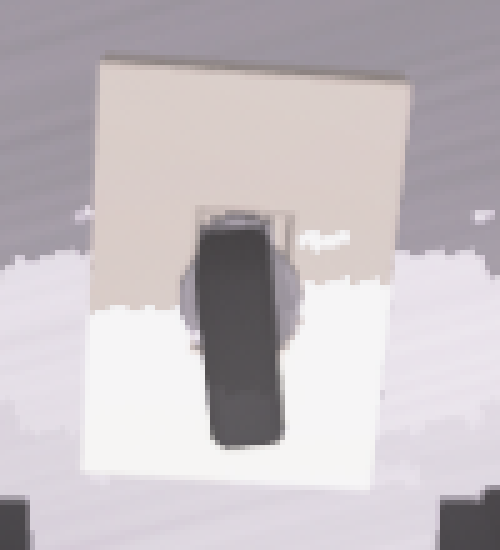

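```bash
python3 - <<'E'
import pickle,cv2,numpy as np
from h import *
c=pickle.load(open('pics/w2.pkl','rb'));im=c['pixels']
m=np.zeros(im.shape[:2],np.uint8);m[150:225,235:285]=(im[150:225,235:285].max(2)<105)
k=max(cv2.findContours(m,cv2.RETR_EXTERNAL,cv2.CHAIN_APPROX_NONE)[0],key=cv2.contourArea)
print(cv2.minAreaRect(k),k[:,0].min(0),k[:,0].max(0))
L=[];Rr=[]
for v in range(180,210):
    u=np.flatnonzero(m[v]);L.append(onz(c,(u[0]-.5,v),.065)[:2]);Rr.append(onz(c,(u[-1]+.5,v),.065)[:2])
for P in(L,Rr):
    P=np.array(P);d=np.linalg.svd(P-P.mean(0))[2][0];print(P.mean(0),np.degrees(np.arctan2(d[1],d[0])))
print('width',np.linalg.norm(np.mean(L,0)-np.mean(Rr,0)))
b=k[:,0].max(0)[1]; u=np.flatnonzero(m[b-1]);low=onz(c,(u.mean(),b+.5),.065)[:2];print('low end',low,u)
# yaw
mid=(np.array(L)+np.array(Rr))/2;d=np.linalg.svd(mid-mid.mean(0))[2][0]
if d[0]>0:d=-d
print('ang',np.degrees(np.arctan2(d[1],d[0])),'centre',low+d*.018, 'midline mean',mid.mean(0))
# stand corners
P=np.array([onz(c,(210+a/5,125+e/5),.016)[:2] for a,e in((100,62),(410,82),(372,490),(82,470))]);print(P,P.mean(0))
d=P[0]+P[1]-P[2]-P[3];print(np.degrees(np.arctan2(d[1],d[0])))
# collar centre approx px (240,290)
print('collar',onz(c,(210+241/5,125+290/5),.027))
for X in((.565,.174,.065),):print(proj(c,X))
T=pickle.load(open('pics/top0.pkl','rb'));S=pickle.load(open('pics/side0.pkl','rb'))
for q in((157,187),(230,220),(185,164)):print('look-alike',onz(T,q,.05))
E
```

```text
((256.9546203613281, 192.00205993652344), (42.50157165527344, 15.075343132019043), 87.39744567871094) [249 171] [265 213]
[0.56209194 0.16751839] -9.952063441352134
[0.5656122  0.18001784] -12.926312373858
width 0.012985702272015297
low end [0.58184873 0.17016219] [253 254 255 256 257 258 259 260 261 262 263 264 265]
ang 168.56120341329898 centre [0.56420626 0.17373197] midline mean [0.56385207 0.17376812]
[[0.51299612 0.15920803]
 [0.53400401 0.21887326]
 [0.61957623 0.18939323]
 [0.59750617 0.1287622 ]] [0.56602063 0.17405918]
160.59088018933045
collar [0.56410392 0.17459088 0.027     ]
[[258.08140894 195.67948778]]
look-alike [0.60872545 0.27038814 0.05      ]
look-alike [0.51321895 0.0617029  0.05      ]
look-alike [0.67612695 0.19223005 0.05      ]
```

The paddle is at (0.564, 0.174), about 0.05 high, with yaw 168.5. Its measured width is 13 mm (given 14), and it agrees with the stand centre. Now descending.

```bash
python3 -m creep '[{"tx":0.001,"ty":0,"tz":0.012,"rx":0,"ry":0,"rz":-4},{"tx":0,"ty":0,"tz":0.02,"rx":0,"ry":0,"rz":0},{"tx":0,"ty":0,"tz":0.02,"rx":0,"ry":0,"rz":0},{"tx":0,"ty":0,"tz":0.02,"rx":0,"ry":0,"rz":0},{"tx":0,"ty":0,"tz":0.02,"rx":0,"ry":0,"rz":0},{"tx":0,"ty":0,"tz":0.015,"rx":0,"ry":0,"rz":0},{"tx":0,"ty":0,"tz":0.01,"rx":0,"ry":0,"rz":0},{"tx":0,"ty":0,"tz":0.003,"rx":0,"ry":0,"rz":0},{"tx":0,"ty":0,"tz":0,"rx":0,"ry":0,"rz":0}]'
```

```text
time_s: 5.25
tool_pos: [0.5648, 0.1746, 0.0578]
tool_rot: [180.0, 0.0, 168.4]
force: [-0.2, 0.5, 0.3]
grip_width: 0.05
```

```bash
python3 -m creep '[{"tx":0,"ty":0,"tz":0,"rx":0,"ry":0,"rz":0},{"tx":0,"ty":0,"tz":0,"rx":0,"ry":0,"rz":0},{"tx":0,"ty":0,"tz":0,"rx":0,"ry":0,"rz":0},{"tx":0,"ty":0,"tz":0,"rx":0,"ry":0,"rz":0},{"tx":0,"ty":0,"tz":0,"rx":0,"ry":0,"rz":0},{"tx":0,"ty":0,"tz":0,"rx":0,"ry":0,"rz":0}]' 0.0 25
python3 - <<'E'
from cell import env
o=env.get_obs();print(o['force'],o['wrist_torque'],o['grip_width'])
E
```

```text
time_s: 6.0
tool_pos: [0.5646, 0.1746, 0.0576]
tool_rot: [180.0, 0.0, 168.4]
force: [0.2, 0.2, 1.4]
grip_width: 0.0139
[0.23003701 0.18753215 1.4280605 ] [ 0.25199286 -0.18102811 -0.07139717] 0.013926836842384053
```

```bash
python3 -m creep '[{"tx":0,"ty":0,"tz":-0.004,"rx":0,"ry":0,"rz":0},{"tx":0,"ty":0,"tz":-0.008,"rx":0,"ry":0,"rz":0},{"tx":0,"ty":0,"tz":-0.012,"rx":0,"ry":0,"rz":0},{"tx":0,"ty":0,"tz":-0.02,"rx":0,"ry":0,"rz":0},{"tx":0,"ty":0,"tz":-0.028,"rx":0,"ry":0,"rz":0},{"tx":0,"ty":0,"tz":-0.028,"rx":0,"ry":0,"rz":0},{"tx":-0.01,"ty":-0.016,"tz":0,"rx":0,"ry":0,"rz":0},{"tx":-0.021,"ty":-0.033,"tz":0,"rx":0,"ry":0,"rz":0},{"tx":-0.021,"ty":-0.033,"tz":0,"rx":0,"ry":0,"rz":0},{"tx":-0.021,"ty":-0.033,"tz":0,"rx":0,"ry":0,"rz":0},{"tx":-0.021,"ty":-0.033,"tz":0,"rx":0,"ry":0,"rz":0},{"tx":-0.021,"ty":-0.033,"tz":0,"rx":0,"ry":0,"rz":0},{"tx":-0.021,"ty":-0.033,"tz":0,"rx":0,"ry":0,"rz":0},{"tx":-0.021,"ty":-0.033,"tz":0,"rx":0,"ry":0,"rz":0},{"tx":-0.01,"ty":-0.016,"tz":0,"rx":0,"ry":0,"rz":0},{"tx":0,"ty":0,"tz":0,"rx":0,"ry":0,"rz":-10},{"tx":0,"ty":0,"tz":0,"rx":0,"ry":0,"rz":-10},{"tx":0,"ty":0,"tz":0,"rx":0,"ry":0,"rz":-10},{"tx":0,"ty":0,"tz":0,"rx":0,"ry":0,"rz":0},{"tx":0,"ty":0,"tz":0,"rx":0,"ry":0,"rz":0}]'
python3 - <<'E'
from cell import env
import cv2,pickle
o=env.get_obs();print(o['qpos'],o['tool_pos'],o['tool_rot'],o['force'],o['wrist_torque'],o['grip_width'])
c=env.read_camera('wrist');pickle.dump(c,open('pics/w3.pkl','wb'));cv2.imwrite('pics/w3.png',c['pixels'][:,:,::-1])
E
```

```text
time_s: 8.5
tool_pos: [0.675, -0.1167, 0.1572]
tool_rot: [180.0, -0.0, -161.7]
force: [-0.2, -0.1, -2.1]
grip_width: 0.0142
[ 50.01691132  41.95174704 -65.45635331  82.29635999  38.13678657
  79.92825139  91.98036329] [ 0.6749664  -0.1166754   0.15723777] [ 1.79988287e+02 -3.49240819e-02 -1.61740973e+02] [-0.21236633 -0.11867479 -2.08922836] [ 0.12241419 -0.13728866  0.00828297] 0.01420903806991902
```

View pics/w3.png

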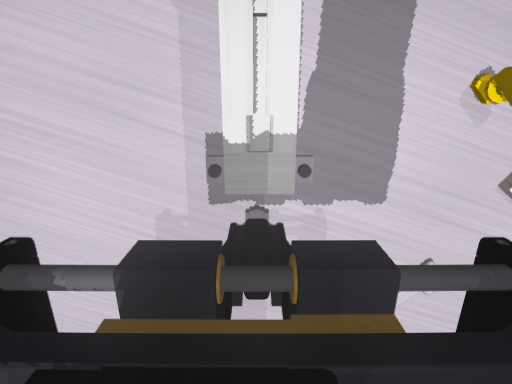

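```bash
python3 - <<'E'
import pickle,cv2
c=pickle.load(open('pics/w3.pkl','rb'));im=c['pixels']
g=cv2.cvtColor(im,cv2.COLOR_RGB2GRAY)
a=cv2.resize(im[0:110,205:315,::-1],None,fx=4,fy=4,interpolation=cv2.INTER_NEAREST)
b=cv2.resize(im[100:240,205:315,::-1],None,fx=4,fy=4,interpolation=cv2.INTER_NEAREST)
cv2.imwrite('pics/c4.png',a);cv2.imwrite('pics/c5.png',b)
E
```

```text
(no output)
```

View pics/c4.png

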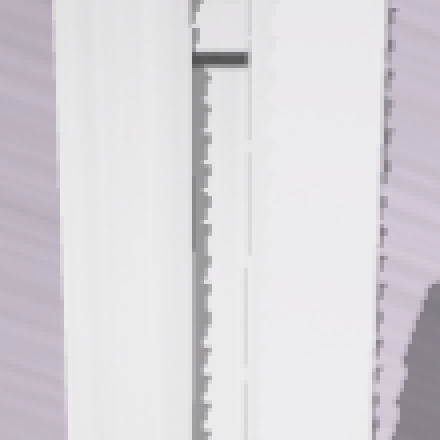

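View pics/c5.png

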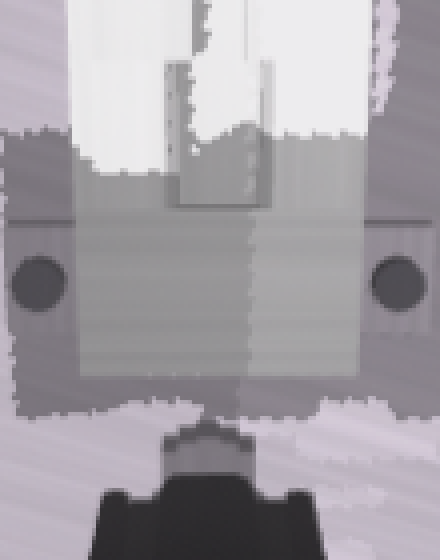

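```bash
python3 - <<'E'
import pickle,numpy as np
from h import *
c=pickle.load(open('pics/w3.pkl','rb'))
P=lambda x,y,y0:onz(c,(205+x/4-.4,y0+y/4-.4),.024)[:2]
def mid(a,b):return (a+b)/2
sl=[mid(P(192,20,0),P(248.5,20,0)),mid(P(192,150,0),P(248.5,150,0)),mid(P(192,300,0),P(248.5,300,0))]
re=mid(P(79,377,100),P(359,377,100)); rf=mid(P(53,0,0),P(388,0,0)); rm=mid(P(65.5,400,0),P(374,400,0))
wn=mid(P(168,207,100),P(272,207,100));wf=mid(P(165,60,100),P(275,60,100))
print('slot',sl,'railend',re,rm,rf);print('window near/far ends',wn,wf,np.linalg.norm(wn-wf))
d=rf-re;d/=np.linalg.norm(d);print('rail ang',np.degrees(np.arctan2(d[1],d[0])))
e=sl[0]-wn;e/=np.linalg.norm(e);print('slot ang',np.degrees(np.arctan2(e[1],e[0])),'widths',np.linalg.norm(P(79,377,100)-P(359,377,100)),np.linalg.norm(P(53,0,0)-P(388,0,0)),np.linalg.norm(P(192,150,0)-P(248.5,150,0)))
print('window from near end',wn+.017*d,'from rail end',re+.058*d)
n=np.array([-d[1],d[0]])
for q in sl+[wn,wf,re,rm,rf]:print(np.dot(q-re,d),np.dot(q-re,n))
np.save('rail.npy',np.r_[re,d])
E
```

```text
slot [array([ 0.52416981, -0.16413132]), array([ 0.54711496, -0.15648872]), array([ 0.57516951, -0.14714225])] railend [ 0.67860867 -0.11298313] [ 0.59492969 -0.1406703 ] [ 0.5206716  -0.16523779]
window near/far ends [ 0.63887888 -0.12597137] [ 0.60722891 -0.13651805] 0.03336094445512898
rail ang -161.69281582892046
slot ang -161.5994072349948 widths 0.06842416405351187 0.06817612699116075 0.0118628630975182
window from near end [ 0.62273931 -0.13131127] from rail end [ 0.62354428 -0.13120159]
0.1626883416793875 4.83593516870962e-05
0.1385039117395231 -8.45925632121406e-08
0.10893347622628535 -6.123464394447571e-05
0.04179867359404963 -0.0001487257393298426
0.07515954196457447 -7.747615886423019e-05
0.0 0.0
0.08814052030532814 1.2863826098335761e-06
0.1663570496544635 -1.4247276202020359e-18
```

The window is at (0.6231, -0.1313) with slot heading -161.65, and the widths check out at 68 and 11.9 mm. Next I'm checking where the held stud sits in the hand.

```bash
python3 - <<'E'
import pickle,cv2,numpy as np
from h import *
from scipy.spatial.transform import Rotation as Ro
c=pickle.load(open('pics/w3.pkl','rb'));im=c['pixels']
p=np.array([0.6749664,-0.1166754,0.15723777]);R=Ro.from_euler('xyz',[179.99,-.035,-161.741],degrees=True).as_matrix()
cam=-c['R'].T@c['t'];print('cam in tool',R.T@(cam-p))
f=lambda x,y,z:proj(c,p+R@np.array([x,y,z]))[0].round(1)
for nm,q in dict(paddle_bot_f=(.018,-.007,.0246),paddle_bot_f2=(.018,.007,.0246),paddle_top_f=(.018,-.007,-.0074),paddle_top_f2=(.018,.007,-.0074),ptop_b=(-.018,0,-.0074),head_under_tip=(.014,0,.0546),head_top_tip=(.014,0,.0466),collar_f=(.013,0,.0346),collar_f2=(.013,0,.0306),ftip=(0,-.007,.025),ftip2=(0.0095,-.007,.025)).items():print(nm,f(*q))
b=cv2.resize(cv2.convertScaleAbs(im[195:310,215:300,::-1],alpha=2.0),None,fx=5,fy=5,interpolation=cv2.INTER_NEAREST);cv2.imwrite('pics/c6.png',b)
E
```

```text
cam in tool [ 0.08397101 -0.00063572 -0.13672727]
paddle_bot_f [245.7 214.5]
paddle_bot_f2 [269.1 214.5]
paddle_top_f [243.4 239.2]
paddle_top_f2 [271.8 239.2]
ptop_b [257.5 300.3]
head_under_tip [257.2 203.5]
head_top_tip [257.3 207.6]
collar_f [257.3 215.8]
collar_f2 [257.3 218.3]
ftip [246.  241.3]
ftip2 [245.8 227.2]
```

View pics/c6.png

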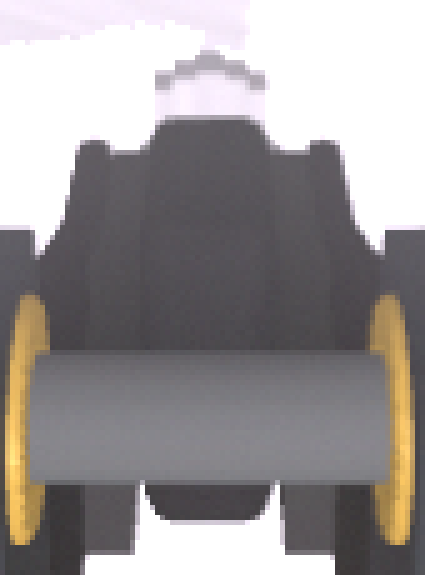

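```bash
python3 -m creep '[{"tx":0.01,"ty":0.001,"tz":0,"rx":0,"ry":0,"rz":0},{"tx":0.018,"ty":0.001,"tz":0,"rx":0,"ry":0,"rz":0},{"tx":0.018,"ty":0.001,"tz":0,"rx":0,"ry":0,"rz":0},{"tx":0.0088,"ty":0,"tz":0.01,"rx":0,"ry":0,"rz":0},{"tx":0,"ty":0,"tz":0.02,"rx":0,"ry":0,"rz":0},{"tx":0,"ty":0,"tz":0.018,"rx":0,"ry":0,"rz":0},{"tx":0,"ty":0,"tz":0.008,"rx":0,"ry":0,"rz":0},{"tx":0,"ty":0,"tz":0,"rx":0,"ry":0,"rz":0},{"tx":0,"ty":0,"tz":0,"rx":0,"ry":0,"rz":0}]'
python3 - <<'E'
from cell import env
import cv2,pickle
o=env.get_obs();print(o['qpos'],o['tool_pos'],o['tool_rot'],o['force'],o['wrist_torque'])
for n in('wrist','side'):
    c=env.read_camera(n);c['o']=o;pickle.dump(c,open(f'pics/{n}4.pkl','wb'))
    if n=='wrist': cv2.imwrite('pics/w4.png',c['pixels'][:,:,::-1])
    else: cv2.imwrite('pics/s4.png',cv2.resize(c['pixels'][140:240,230:360,::-1],None,fx=6,fy=6,interpolation=cv2.INTER_NEAREST))
E
```

```text
time_s: 9.68
tool_pos: [0.6229, -0.1308, 0.102]
tool_rot: [-180.0, 0.1, -161.6]
force: [0.2, 0.1, -2.2]
grip_width: 0.0133
[ 56.75031415  40.34088934 -66.20927652  92.97193653  38.38909816
  72.46533302  91.83637345] [ 0.62294098 -0.1308288   0.10201768] [-1.79997394e+02  5.90254711e-02 -1.61576016e+02] [ 0.15512811  0.13942424 -2.20717595] [ 0.1255097  -0.11513907 -0.02628857]
```

View pics/w4.png

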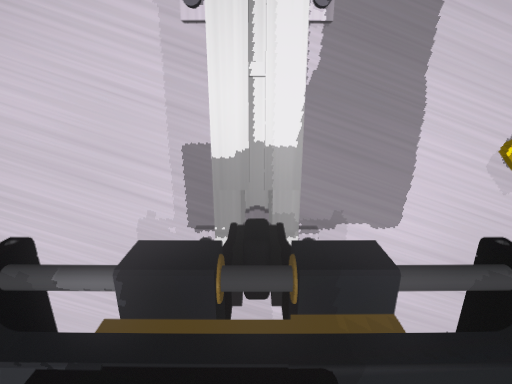

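View pics/s4.png

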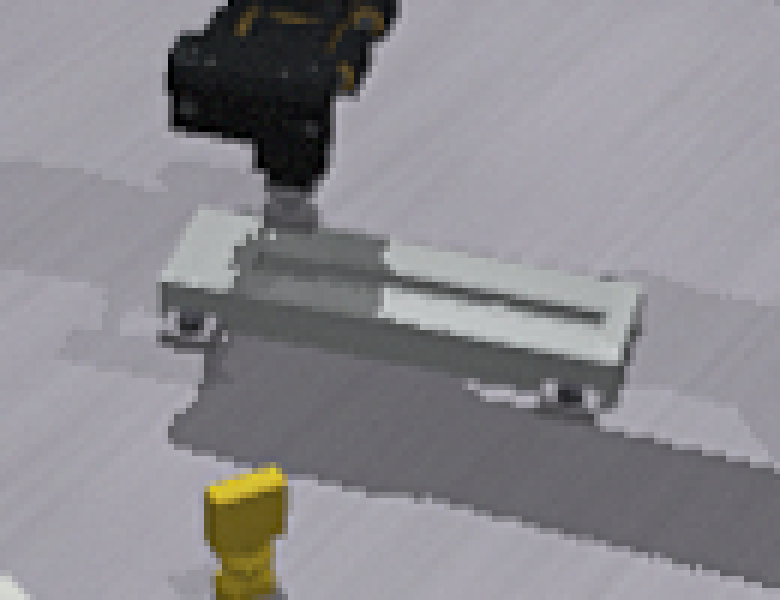

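```bash
python3 - <<'E'
import pickle,cv2,numpy as np
from h import *
from scipy.spatial.transform import Rotation as Ro
c=pickle.load(open('pics/wrist4.pkl','rb'));im=c['pixels'];o=c['o']
p=o['tool_pos'];R=Ro.from_euler('xyz',o['tool_rot'],degrees=True).as_matrix()
print('cam in tool',R.T@(-c['R'].T@c['t']-p))
f=lambda x,y,z:proj(c,p+R@np.array([x,y,z]))[0].round(1)
for nm,q in dict(head_under_tip=(.014,0,.0546),head_top_tip=(.014,0,.0466),win=(.017,0,.078),w1=(.017,-.0125,.078),w2=(.017,.0125,.078)).items():print(nm,f(*q))
b=cv2.resize(im[130:250,195:315,::-1],None,fx=5,fy=5,interpolation=cv2.INTER_NEAREST);cv2.imwrite('pics/c7.png',b)
E
```

```text
cam in tool [ 0.08397997 -0.00061221 -0.13674263]
head_under_tip [257.2 203.5]
head_top_tip [257.2 207.6]
win [257.1 189.5]
w1 [241.  189.5]
w2 [273.3 189.5]
```

View pics/c7.png

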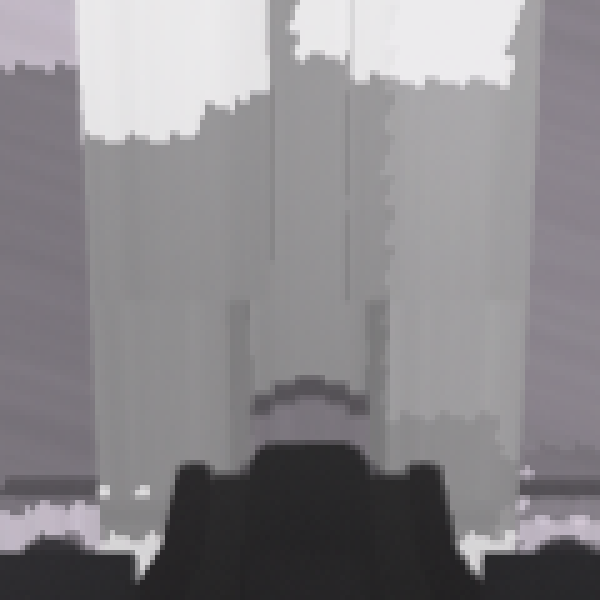

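Head, window and slot all centre on the same column, u≈256.6, and the head sits about 1 mm short in x. I'll correct that and lower in stages.

```bash
python3 -m creep '[{"tx":0.001,"ty":0,"tz":0.008,"rx":0,"ry":0,"rz":0},{"tx":0,"ty":0,"tz":0.008,"rx":0,"ry":0,"rz":0},{"tx":0,"ty":0,"tz":0.005,"rx":0,"ry":0,"rz":0},{"tx":0,"ty":0,"tz":0.004,"rx":0,"ry":0,"rz":0},{"tx":0,"ty":0,"tz":0.003,"rx":0,"ry":0,"rz":0},{"tx":0,"ty":0,"tz":0,"rx":0,"ry":0,"rz":0}]'
```

```text
time_s: 10.52
tool_pos: [0.6213, -0.1316, 0.0733]
tool_rot: [180.0, -0.0, -161.6]
force: [0.1, 0.5, -1.8]
grip_width: 0.0138
```

```bash
python3 -m creep '[{"tx":0,"ty":0,"tz":0.003,"rx":0,"ry":0,"rz":0},{"tx":0,"ty":0,"tz":0.003,"rx":0,"ry":0,"rz":0},{"tx":0,"ty":0,"tz":0.002,"rx":0,"ry":0,"rz":0},{"tx":0,"ty":0,"tz":0.001,"rx":0,"ry":0,"rz":0},{"tx":0,"ty":0,"tz":0.001,"rx":0,"ry":0,"rz":0},{"tx":0,"ty":0,"tz":0,"rx":0,"ry":0,"rz":0},{"tx":0,"ty":0,"tz":0,"rx":0,"ry":0,"rz":0}]'
```

```text
time_s: 11.4
tool_pos: [0.6214, -0.1316, 0.0636]
tool_rot: [-180.0, 0.0, -161.6]
force: [-0.0, 1.3, -2.3]
grip_width: 0.0139
```

```bash
python3 -m creep '[{"tx":0,"ty":0,"tz":0.001,"rx":0,"ry":0,"rz":0},{"tx":0,"ty":0,"tz":0.0005,"rx":0,"ry":0,"rz":0},{"tx":0,"ty":0,"tz":0,"rx":0,"ry":0,"rz":0},{"tx":0,"ty":0,"tz":0,"rx":0,"ry":0,"rz":0}]'
```

```text
time_s: 11.9
tool_pos: [0.6213, -0.1316, 0.062]
tool_rot: [-180.0, -0.0, -161.6]
force: [-0.4, -1.3, -1.8]
grip_width: 0.0137
```

```bash
cat > chk.py <<'E'
# look only: prints force along/across the slot and progress; exits 1 if contact felt
import sys,numpy as np
from cell import env
o=env.get_obs();a=np.radians(-161.65);d=np.array([np.cos(a),np.sin(a)]);n=np.array([-d[1],d[0]])
F=o['force'];s=(o['tool_pos'][:2]-np.array([.6213,-.1316]))
fx=F[:2]@d
print('t %.2f along %.1f across %.1f Fz %.1f | s %.2f lat %.2f z %.2f mm yaw %.1f T %s'%(o['time_s'],fx,F[:2]@n,F[2],1e3*s@d,1e3*s@n,1e3*o['tool_pos'][2],o['tool_rot'][2],o['wrist_torque'].round(2)))
sys.exit(abs(fx)>float(sys.argv[1]) if len(sys.argv)>1 else 0)
E
python3 chk.py
python3 -m creep '[{"tx":0.002,"ty":0,"tz":0,"rx":0,"ry":0,"rz":0},{"tx":0.005,"ty":0,"tz":0,"rx":0,"ry":0,"rz":0},{"tx":0.005,"ty":0,"tz":0,"rx":0,"ry":0,"rz":0}]' && python3 chk.py 5 && python3 -m creep '[{"tx":0.006,"ty":0,"tz":0,"rx":0,"ry":0,"rz":0},{"tx":0.006,"ty":0,"tz":0,"rx":0,"ry":0,"rz":0}]' && python3 chk.py 5 && python3 -m creep '[{"tx":0.006,"ty":0,"tz":0,"rx":0,"ry":0,"rz":0},{"tx":0.006,"ty":0,"tz":0,"rx":0,"ry":0,"rz":0}]' && python3 chk.py 5 && python3 -m creep '[{"tx":0.005,"ty":0,"tz":0,"rx":0,"ry":0,"rz":0},{"tx":0.005,"ty":0,"tz":0,"rx":0,"ry":0,"rz":0},{"tx":0,"ty":0,"tz":0,"rx":0,"ry":0,"rz":0}]' && python3 chk.py 5
```

```text
t 11.90 along 0.8 across 1.1 Fz -1.8 | s -0.03 lat -0.00 z 62.02 mm yaw -161.6 T [ 0.1  -0.12 -0.02]
time_s: 12.28
tool_pos: [0.6095, -0.1356, 0.062]
tool_rot: [-180.0, -0.0, -161.6]
force: [-0.4, -0.4, -2.0]
grip_width: 0.0135
t 12.28 along 0.5 across 0.3 Fz -2.0 | s 12.42 lat 0.05 z 61.98 mm yaw -161.6 T [ 0.17 -0.15 -0.01]False
```

```bash
sed -i 's/sys.exit(abs/sys.exit(int(abs/; s/ if len(sys.argv)>1 else 0)/) if len(sys.argv)>1 else 0)/' chk.py; tail -1 chk.py
python3 -m creep '[{"tx":0.006,"ty":0,"tz":0,"rx":0,"ry":0,"rz":0},{"tx":0.006,"ty":0,"tz":0,"rx":0,"ry":0,"rz":0}]' >/dev/null && python3 chk.py 5 && python3 -m creep '[{"tx":0.006,"ty":0,"tz":0,"rx":0,"ry":0,"rz":0},{"tx":0.006,"ty":0,"tz":0,"rx":0,"ry":0,"rz":0}]'  >/dev/null&& python3 chk.py 5 && python3 -m creep '[{"tx":0.006,"ty":0,"tz":0,"rx":0,"ry":0,"rz":0},{"tx":0.005,"ty":0,"tz":0,"rx":0,"ry":0,"rz":0},{"tx":0.003,"ty":0,"tz":0,"rx":0,"ry":0,"rz":0},{"tx":0,"ty":0,"tz":0,"rx":0,"ry":0,"rz":0}]'  >/dev/null&& python3 chk.py 5
```

```text
sys.exit(int(abs(fx)>float(sys.argv[1])) if len(sys.argv)>1 else 0)
t 12.53 along 0.0 across 0.2 Fz -1.8 | s 24.49 lat 0.10 z 62.04 mm yaw -161.6 T [ 0.12 -0.1   0.01]
t 12.78 along -0.2 across -0.4 Fz -2.0 | s 36.38 lat 0.06 z 62.05 mm yaw -161.6 T [ 0.17 -0.11  0.01]
t 13.28 along -0.3 across -0.3 Fz -2.5 | s 50.10 lat 0.15 z 62.07 mm yaw -161.6 T [ 0.1  -0.16  0.05]
```

```bash
python3 -m creep '[{"tx":0.001,"ty":0,"tz":0,"rx":0,"ry":0,"rz":0},{"tx":0.001,"ty":0,"tz":0,"rx":0,"ry":0,"rz":0}]' >/dev/null && python3 chk.py 3 && python3 -m creep '[{"tx":0.001,"ty":0,"tz":0,"rx":0,"ry":0,"rz":0},{"tx":0.001,"ty":0,"tz":0,"rx":0,"ry":0,"rz":0}]' >/dev/null && python3 chk.py 3 && python3 -m creep '[{"tx":0.001,"ty":0,"tz":0,"rx":0,"ry":0,"rz":0},{"tx":0.001,"ty":0,"tz":0,"rx":0,"ry":0,"rz":0}]' >/dev/null && python3 chk.py 3 && python3 -m creep '[{"tx":0.001,"ty":0,"tz":0,"rx":0,"ry":0,"rz":0},{"tx":0.001,"ty":0,"tz":0,"rx":0,"ry":0,"rz":0}]' >/dev/null && python3 chk.py 3 && python3 -m creep '[{"tx":0.001,"ty":0,"tz":0,"rx":0,"ry":0,"rz":0},{"tx":0.001,"ty":0,"tz":0,"rx":0,"ry":0,"rz":0}]' >/dev/null && python3 chk.py 3 && python3 -m creep '[{"tx":0.001,"ty":0,"tz":0,"rx":0,"ry":0,"rz":0},{"tx":0.001,"ty":0,"tz":0,"rx":0,"ry":0,"rz":0}]' >/dev/null && python3 chk.py 3 && python3 -m creep '[{"tx":0.001,"ty":0,"tz":0,"rx":0,"ry":0,"rz":0},{"tx":0.001,"ty":0,"tz":0,"rx":0,"ry":0,"rz":0}]' >/dev/null && python3 chk.py 3 && python3 -m creep '[{"tx":0.001,"ty":0,"tz":0,"rx":0,"ry":0,"rz":0},{"tx":0.001,"ty":0,"tz":0,"rx":0,"ry":0,"rz":0}]' >/dev/null && python3 chk.py 3 && python3 -m creep '[{"tx":0.001,"ty":0,"tz":0,"rx":0,"ry":0,"rz":0},{"tx":0.001,"ty":0,"tz":0,"rx":0,"ry":0,"rz":0}]' >/dev/null && python3 chk.py 3
```

```text
t 13.53 along -0.3 across -0.3 Fz -1.9 | s 51.82 lat -0.02 z 62.06 mm yaw -161.6 T [ 0.14 -0.14  0.03]
t 13.78 along 0.0 across -0.2 Fz -1.6 | s 53.96 lat 0.02 z 62.04 mm yaw -161.6 T [ 0.17 -0.11 -0.03]
t 14.03 along 1.0 across 0.8 Fz -2.0 | s 55.98 lat 0.07 z 62.06 mm yaw -161.6 T [ 0.18 -0.14 -0.05]
t 14.28 along 0.7 across -0.1 Fz -2.9 | s 58.00 lat 0.09 z 62.06 mm yaw -161.6 T [ 0.12 -0.08  0.04]
t 14.53 along -0.2 across -0.7 Fz -2.4 | s 59.99 lat 0.05 z 62.05 mm yaw -161.6 T [ 0.16 -0.1  -0.03]
t 14.78 along 0.5 across 0.6 Fz -1.6 | s 61.99 lat 0.03 z 62.04 mm yaw -161.6 T [ 0.12 -0.06 -0.05]
t 15.03 along 0.2 across 0.3 Fz -2.4 | s 64.02 lat 0.11 z 62.05 mm yaw -161.6 T [ 0.17 -0.14 -0.01]
t 15.28 along 0.8 across 0.3 Fz -2.5 | s 66.04 lat 0.10 z 62.03 mm yaw -161.6 T [ 0.09 -0.08 -0.03]
t 15.53 along -0.2 across -0.6 Fz -2.1 | s 68.00 lat 0.04 z 62.02 mm yaw -161.6 T [ 0.1  -0.09 -0.03]
```

Nothing felt yet; noise is under 1 N. I'll continue with the same guarded steps.

```bash
python3 -m creep '[{"tx":0.001,"ty":0,"tz":0,"rx":0,"ry":0,"rz":0},{"tx":0.001,"ty":0,"tz":0,"rx":0,"ry":0,"rz":0}]' >/dev/null && python3 chk.py 3 && python3 -m creep '[{"tx":0.001,"ty":0,"tz":0,"rx":0,"ry":0,"rz":0},{"tx":0.001,"ty":0,"tz":0,"rx":0,"ry":0,"rz":0}]' >/dev/null && python3 chk.py 3 && python3 -m creep '[{"tx":0.001,"ty":0,"tz":0,"rx":0,"ry":0,"rz":0},{"tx":0.001,"ty":0,"tz":0,"rx":0,"ry":0,"rz":0}]' >/dev/null && python3 chk.py 3 && python3 -m creep '[{"tx":0.001,"ty":0,"tz":0,"rx":0,"ry":0,"rz":0},{"tx":0.001,"ty":0,"tz":0,"rx":0,"ry":0,"rz":0}]' >/dev/null && python3 chk.py 3 && python3 -m creep '[{"tx":0.001,"ty":0,"tz":0,"rx":0,"ry":0,"rz":0},{"tx":0.001,"ty":0,"tz":0,"rx":0,"ry":0,"rz":0}]' >/dev/null && python3 chk.py 3 && python3 -m creep '[{"tx":0.001,"ty":0,"tz":0,"rx":0,"ry":0,"rz":0},{"tx":0.001,"ty":0,"tz":0,"rx":0,"ry":0,"rz":0}]' >/dev/null && python3 chk.py 3 && python3 -m creep '[{"tx":0.001,"ty":0,"tz":0,"rx":0,"ry":0,"rz":0},{"tx":0.001,"ty":0,"tz":0,"rx":0,"ry":0,"rz":0}]' >/dev/null && python3 chk.py 3 && python3 -m creep '[{"tx":0.001,"ty":0,"tz":0,"rx":0,"ry":0,"rz":0},{"tx":0.001,"ty":0,"tz":0,"rx":0,"ry":0,"rz":0}]' >/dev/null && python3 chk.py 3 && python3 -m creep '[{"tx":0.001,"ty":0,"tz":0,"rx":0,"ry":0,"rz":0},{"tx":0.001,"ty":0,"tz":0,"rx":0,"ry":0,"rz":0}]' >/dev/null && python3 chk.py 3
```

```text
t 15.78 along 0.4 across -0.0 Fz -3.4 | s 70.01 lat 0.03 z 62.02 mm yaw -161.6 T [ 0.11 -0.08  0.02]
t 16.02 along -0.1 across -0.6 Fz -2.3 | s 72.01 lat 0.11 z 62.04 mm yaw -161.6 T [ 0.12 -0.1   0.04]
t 16.27 along 0.2 across 0.2 Fz -2.8 | s 74.00 lat 0.09 z 62.06 mm yaw -161.6 T [ 0.1  -0.14  0.01]
t 16.52 along 0.2 across -0.6 Fz -1.3 | s 76.01 lat 0.07 z 62.04 mm yaw -161.6 T [ 0.14 -0.19  0.  ]
t 16.77 along 0.1 across 0.1 Fz -1.1 | s 77.99 lat 0.08 z 62.05 mm yaw -161.6 T [ 0.04 -0.14 -0.  ]
t 17.02 along 0.2 across -0.2 Fz -2.4 | s 80.00 lat 0.05 z 62.05 mm yaw -161.6 T [ 0.1  -0.09  0.  ]
t 17.27 along -0.6 across -0.4 Fz -2.2 | s 82.01 lat 0.10 z 62.05 mm yaw -161.6 T [ 0.12 -0.13 -0.02]
t 17.52 along 0.0 across -0.5 Fz -2.0 | s 84.00 lat 0.09 z 62.04 mm yaw -161.6 T [ 0.12 -0.08 -0.04]
t 17.77 along -2.0 across 0.3 Fz -3.7 | s 85.63 lat 0.10 z 62.11 mm yaw -161.6 T [ 0.2  -0.5   0.03]
```

```bash
python3 chk.py 3 && python3 -m creep '[{"tx":0.001,"ty":0,"tz":0,"rx":0,"ry":0,"rz":0},{"tx":0.001,"ty":0,"tz":0,"rx":0,"ry":0,"rz":0}]' >/dev/null && python3 chk.py 3 && python3 -m creep '[{"tx":0.001,"ty":0,"tz":0,"rx":0,"ry":0,"rz":0},{"tx":0.001,"ty":0,"tz":0,"rx":0,"ry":0,"rz":0}]' >/dev/null && python3 chk.py 3 && python3 -m creep '[{"tx":0.001,"ty":0,"tz":0,"rx":0,"ry":0,"rz":0},{"tx":0.001,"ty":0,"tz":0,"rx":0,"ry":0,"rz":0}]' >/dev/null && python3 chk.py 3 && python3 -m creep '[{"tx":0.001,"ty":0,"tz":0,"rx":0,"ry":0,"rz":0},{"tx":0.001,"ty":0,"tz":0,"rx":0,"ry":0,"rz":0}]' >/dev/null && python3 chk.py 3 && python3 -m creep '[{"tx":0.001,"ty":0,"tz":0,"rx":0,"ry":0,"rz":0},{"tx":0.001,"ty":0,"tz":0,"rx":0,"ry":0,"rz":0}]' >/dev/null && python3 chk.py 3 && python3 -m creep '[{"tx":0.001,"ty":0,"tz":0,"rx":0,"ry":0,"rz":0},{"tx":0.001,"ty":0,"tz":0,"rx":0,"ry":0,"rz":0}]' >/dev/null && python3 chk.py 3
```

```text
t 17.77 along -2.0 across 0.3 Fz -3.7 | s 85.63 lat 0.10 z 62.11 mm yaw -161.6 T [ 0.2  -0.5   0.03]
t 18.02 along -5.8 across 0.8 Fz -5.1 | s 86.21 lat 0.02 z 62.38 mm yaw -161.6 T [ 0.54 -1.61  0.05]
```

Contact felt: zero force extrapolates to s≈85.3 mm, with 5.8 N at s=86.2. Now easing back.

```bash
python3 -m creep '[{"tx":-0.001,"ty":0,"tz":0,"rx":0,"ry":0,"rz":0},{"tx":-0.001,"ty":0,"tz":0,"rx":0,"ry":0,"rz":0},{"tx":0,"ty":0,"tz":0,"rx":0,"ry":0,"rz":0}]' && python3 chk.py; python3 -m creep '[{"tx":-0.0007,"ty":0,"tz":0,"rx":0,"ry":0,"rz":0},{"tx":0,"ty":0,"tz":0,"rx":0,"ry":0,"rz":0}]' && python3 chk.py
```

```text
time_s: 18.4
tool_pos: [0.5399, -0.1586, 0.0622]
tool_rot: [-180.0, -0.0, -161.6]
force: [2.0, 1.0, -0.9]
grip_width: 0.0141
t 18.40 along -2.2 across -0.3 Fz -0.9 | s 85.80 lat 0.04 z 62.21 mm yaw -161.6 T [ 0.45 -0.82  0.02]
time_s: 18.65
tool_pos: [0.54, -0.1587, 0.062]
tool_rot: [-180.0, -0.1, -161.6]
force: [1.9, 0.5, -1.5]
grip_width: 0.0137
t 18.65 along -1.9 across 0.1 Fz -1.5 | s 85.65 lat 0.11 z 62.00 mm yaw -161.6 T [ 0.21 -0.34 -0.  ]
```

```bash
python3 -m creep '[{"tx":-0.0006,"ty":0,"tz":0,"rx":0,"ry":0,"rz":0},{"tx":0,"ty":0,"tz":0,"rx":0,"ry":0,"rz":0}]' >/dev/null && python3 chk.py; python3 -m creep '[{"tx":-0.0006,"ty":0,"tz":0,"rx":0,"ry":0,"rz":0},{"tx":0,"ty":0,"tz":0,"rx":0,"ry":0,"rz":0}]' >/dev/null && python3 chk.py
```

```text
t 18.90 along 0.6 across -0.7 Fz -3.1 | s 85.30 lat 0.15 z 61.73 mm yaw -161.6 T [ 0.11 -0.07  0.07]
t 19.15 along 0.3 across 0.2 Fz -2.3 | s 84.18 lat 0.11 z 61.96 mm yaw -161.6 T [ 0.11 -0.12 -0.05]
```

```bash
python3 -m creep '[{"tx":0,"ty":0,"tz":0,"rx":0,"ry":0,"rz":4},{"tx":0,"ty":0,"tz":0,"rx":0,"ry":0,"rz":4}]' >/dev/null && python3 chk.py 5 && python3 -m creep '[{"tx":0,"ty":0,"tz":0,"rx":0,"ry":0,"rz":4},{"tx":0,"ty":0,"tz":0,"rx":0,"ry":0,"rz":4}]' >/dev/null && python3 chk.py 5 && python3 -m creep '[{"tx":0,"ty":0,"tz":0,"rx":0,"ry":0,"rz":4},{"tx":0,"ty":0,"tz":0,"rx":0,"ry":0,"rz":0}]' >/dev/null && python3 chk.py 5
```

```text
t 19.40 along 0.1 across -0.6 Fz -2.3 | s 84.13 lat 0.07 z 61.98 mm yaw -169.7 T [ 0.08 -0.08  0.06]
t 19.65 along -1.3 across 0.1 Fz -2.4 | s 84.11 lat 0.04 z 62.02 mm yaw -177.7 T [ 0.1  -0.15  0.  ]
t 19.90 along 0.4 across -0.6 Fz -1.7 | s 84.09 lat 0.07 z 62.09 mm yaw 178.4 T [ 0.14 -0.1  -0.02]
```

It has turned 20° freely, so the head is in the pocket. Continuing.

```bash
python3 -m creep '[{"tx":0,"ty":0,"tz":0,"rx":0,"ry":0,"rz":5},{"tx":0,"ty":0,"tz":0,"rx":0,"ry":0,"rz":5}]' >/dev/null && python3 chk.py 5 && python3 -m creep '[{"tx":0,"ty":0,"tz":0,"rx":0,"ry":0,"rz":5},{"tx":0,"ty":0,"tz":0,"rx":0,"ry":0,"rz":5}]' >/dev/null && python3 chk.py 5 && python3 -m creep '[{"tx":0,"ty":0,"tz":0,"rx":0,"ry":0,"rz":5},{"tx":0,"ty":0,"tz":0,"rx":0,"ry":0,"rz":5}]' >/dev/null && python3 chk.py 5 && python3 -m creep '[{"tx":0,"ty":0,"tz":0,"rx":0,"ry":0,"rz":5},{"tx":0,"ty":0,"tz":0,"rx":0,"ry":0,"rz":5}]' >/dev/null && python3 chk.py 5 && python3 -m creep '[{"tx":0,"ty":0,"tz":0,"rx":0,"ry":0,"rz":5},{"tx":0,"ty":0,"tz":0,"rx":0,"ry":0,"rz":5}]' >/dev/null && python3 chk.py 5 && python3 -m creep '[{"tx":0,"ty":0,"tz":0,"rx":0,"ry":0,"rz":5},{"tx":0,"ty":0,"tz":0,"rx":0,"ry":0,"rz":5}]' >/dev/null && python3 chk.py 5
```

```text
t 20.15 along 0.1 across 0.5 Fz -2.3 | s 84.07 lat -0.01 z 61.97 mm yaw 168.3 T [ 0.1  -0.14 -0.06]
t 20.40 along 1.0 across -0.2 Fz -2.1 | s 84.06 lat -0.03 z 61.99 mm yaw 158.3 T [ 0.04 -0.12  0.  ]
t 20.65 along 0.4 across -1.3 Fz -1.8 | s 83.99 lat -0.17 z 61.98 mm yaw 148.3 T [ 0.14 -0.15  0.  ]
t 20.90 along -0.5 across -0.9 Fz -2.2 | s 83.81 lat -0.47 z 62.00 mm yaw 138.4 T [ 0.19 -0.16  0.02]
t 21.15 along -0.6 across -1.1 Fz -1.6 | s 83.67 lat -0.61 z 62.00 mm yaw 128.4 T [ 0.3  -0.14  0.01]
t 21.40 along -0.1 across -1.0 Fz -2.2 | s 83.62 lat -0.77 z 61.98 mm yaw 118.4 T [ 0.28 -0.23  0.  ]
```

```bash
python3 -m creep '[{"tx":0,"ty":0,"tz":0,"rx":0,"ry":0,"rz":4},{"tx":0,"ty":0,"tz":0,"rx":0,"ry":0,"rz":4}]' >/dev/null && python3 chk.py 5 && python3 -m creep '[{"tx":0,"ty":0,"tz":0,"rx":0,"ry":0,"rz":3},{"tx":0,"ty":0,"tz":0,"rx":0,"ry":0,"rz":0}]' >/dev/null && python3 chk.py 5; python3 -c "
from cell import env;print(env.get_obs()['qpos'].round(1))"
```

```text
t 21.65 along 0.1 across -0.9 Fz -2.6 | s 83.62 lat -0.78 z 61.97 mm yaw 110.4 T [ 0.34 -0.16  0.04]
t 21.90 along -1.0 across -1.1 Fz -3.7 | s 83.32 lat -0.72 z 62.04 mm yaw 107.5 T [ 0.49 -0.46  0.01]
[ 56.   26.1 -50.9 105.5  23.3  59.5  13.4]
```

```bash
python3 -m creep '[{"tx":0,"ty":0,"tz":0,"rx":0,"ry":0,"rz":1.5},{"tx":0,"ty":0,"tz":0,"rx":0,"ry":0,"rz":0}]' >/dev/null && python3 chk.py 5 &&  python3 -m creep '[{"tx":0,"ty":0,"tz":0,"rx":0,"ry":0,"rz":1},{"tx":0,"ty":0,"tz":0,"rx":0,"ry":0,"rz":0}]' >/dev/null && python3 chk.py 5
```

```text
t 22.15 along -3.5 across -1.9 Fz -4.7 | s 83.18 lat -0.57 z 62.07 mm yaw 106.0 T [ 0.77 -0.96  0.04]
t 22.40 along -4.7 across -2.4 Fz -4.3 | s 83.06 lat -0.51 z 62.14 mm yaw 104.9 T [ 0.91 -1.17  0.11]
```

```bash
python3 -m creep '[{"tx":0,"ty":0,"tz":0,"rx":0,"ry":0,"rz":-1},{"tx":0,"ty":0,"tz":0.0005,"rx":0,"ry":0,"rz":0},{"tx":0,"ty":0,"tz":0.0005,"rx":0,"ry":0,"rz":0},{"tx":0,"ty":0,"tz":0,"rx":0,"ry":0,"rz":0}]' >/dev/null && python3 chk.py 
python3 - <<'E'
from cell import env
import cv2
for n in('wrist','side'):
    c=env.read_camera(n)['pixels'][:,:,::-1]
    cv2.imwrite(f'pics/{n}5.png',c if n=='wrist' else cv2.resize(c[140:240,230:360],None,fx=6,fy=6,interpolation=cv2.INTER_NEAREST))
E
```

```text
t 22.90 along -3.3 across -3.1 Fz 1.5 | s 83.13 lat -0.55 z 61.92 mm yaw 105.9 T [ 1.18 -0.55  0.06]
```

View pics/wrist5.png

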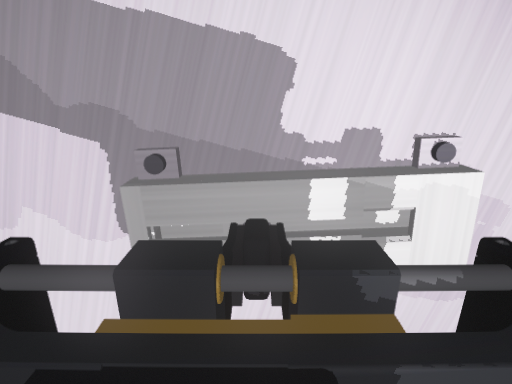

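View pics/side5.png

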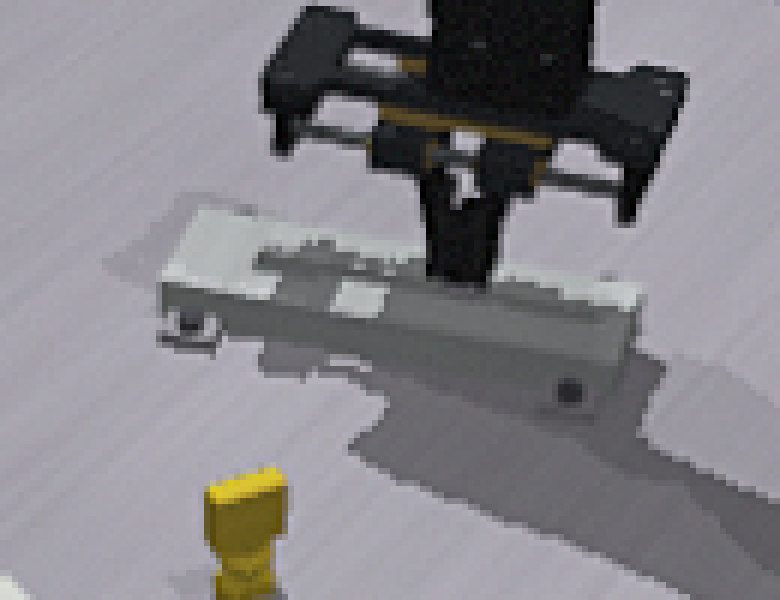

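The head is on the floor (Fz +1.5 N) at about the hard stop, with a slight side load. I'll relieve that, then let go.

```bash
python3 -m creep '[{"tx":0.0005,"ty":0.0005,"tz":-0.0003,"rx":0,"ry":0,"rz":0},{"tx":0,"ty":0,"tz":0,"rx":0,"ry":0,"rz":0}]' >/dev/null && python3 chk.py
```

```text
t 23.25 along -3.0 across -3.3 Fz 3.8 | s 83.07 lat -0.57 z 61.88 mm yaw 105.9 T [ 1.07 -0.47  0.03]
```

```bash
python3 -m creep '[{"tx":0.0007,"ty":0.0007,"tz":-0.0004,"rx":0,"ry":0,"rz":0},{"tx":0,"ty":0,"tz":0,"rx":0,"ry":0,"rz":0}]' >/dev/null && python3 chk.py
```

```text
t 23.50 along -2.0 across -2.3 Fz 3.1 | s 82.98 lat -0.68 z 61.86 mm yaw 105.9 T [ 0.69 -0.37  0.08]
```

```bash
python3 -m creep '[{"tx":0.001,"ty":0.0008,"tz":-0.0004,"rx":0,"ry":0,"rz":0},{"tx":0,"ty":0,"tz":0,"rx":0,"ry":0,"rz":0}]' >/dev/null && python3 chk.py; python3 -m creep '[{"tx":0,"ty":0,"tz":0,"rx":0,"ry":0,"rz":0},{"tx":0,"ty":0,"tz":0,"rx":0,"ry":0,"rz":0},{"tx":0,"ty":0,"tz":0,"rx":0,"ry":0,"rz":0},{"tx":0,"ty":0,"tz":0,"rx":0,"ry":0,"rz":0}]' 0.04; python3 chk.py
```

```text
t 23.75 along -0.0 across 0.7 Fz -0.9 | s 82.75 lat -1.02 z 61.77 mm yaw 105.8 T [-0.06 -0.5   0.04]
time_s: 24.25
tool_pos: [0.5428, -0.1555, 0.0621]
tool_rot: [-180.0, 0.0, 105.9]
force: [0.7, -0.2, -0.0]
grip_width: 0.0388
t 24.25 along -0.6 across 0.4 Fz -0.0 | s 82.06 lat -2.02 z 62.14 mm yaw 105.9 T [-0.03 -0.11  0.05]
```

Released without load. Now I'll lift clear and look.

```bash
python3 -m creep '[{"tx":0,"ty":0,"tz":-0.01,"rx":0,"ry":0,"rz":0},{"tx":0,"ty":0,"tz":-0.015,"rx":0,"ry":0,"rz":0},{"tx":0,"ty":0,"tz":-0.02,"rx":0,"ry":0,"rz":0},{"tx":0,"ty":0,"tz":-0.025,"rx":0,"ry":0,"rz":0},{"tx":0,"ty":0,"tz":-0.025,"rx":0,"ry":0,"rz":0},{"tx":0,"ty":0,"tz":-0.025,"rx":0,"ry":0,"rz":0},{"tx":0,"ty":0,"tz":0,"rx":0,"ry":0,"rz":0},{"tx":0,"ty":0,"tz":0,"rx":0,"ry":0,"rz":0}]'
python3 - <<'E'
from cell import env
import cv2,pickle
for n in('wrist','side','top'):
    c=env.read_camera(n);c['o']=env.get_obs();pickle.dump(c,open(f'pics/{n}6.pkl','wb'));p=c['pixels'][:,:,::-1]
    cv2.imwrite(f'pics/{n}6.png',p if n!='side' else cv2.resize(p[140:240,230:360],None,fx=6,fy=6,interpolation=cv2.INTER_NEAREST))
E
```

```text
time_s: 25.25
tool_pos: [0.5426, -0.1556, 0.1822]
tool_rot: [-180.0, 0.0, 105.9]
force: [0.1, 0.2, -0.2]
grip_width: 0.04
```

View pics/wrist6.png

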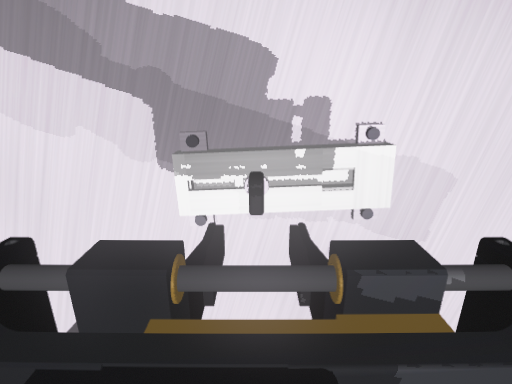

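View pics/side6.png

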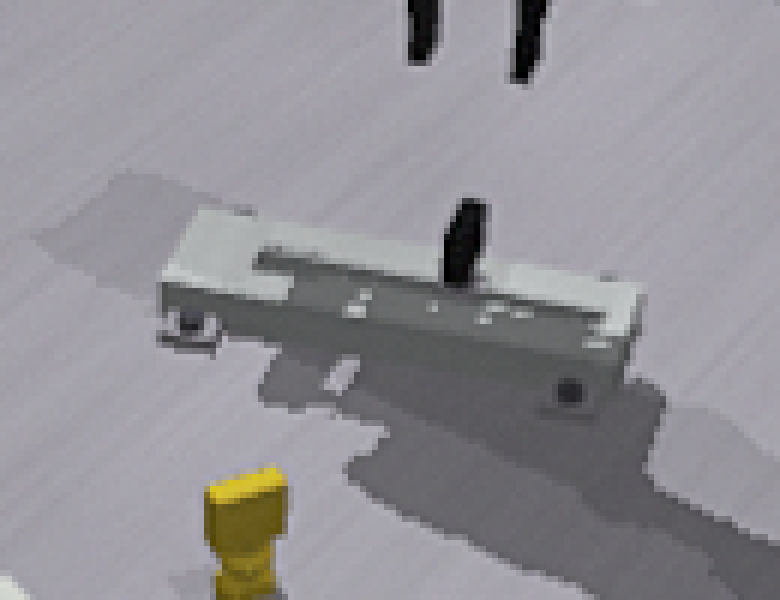

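The wrist view shows the stud standing across the slot at (257,190). I'll measure its angle, tilt and position, and check the bystanders.

```bash
python3 - <<'E'
import pickle,cv2,numpy as np
from h import *
c=pickle.load(open('pics/wrist6.pkl','rb'));im=c['pixels']
cv2.imwrite('pics/c8.png',cv2.resize(im[130:235,165:405,::-1],None,fx=3.3,fy=3.3,interpolation=cv2.INTER_NEAREST))
m=np.zeros(im.shape[:2],np.uint8);m[165:222,240:275]=im[165:222,240:275].max(2)<90
k=max(cv2.findContours(m,cv2.RETR_EXTERNAL,cv2.CHAIN_APPROX_NONE)[0],key=cv2.contourArea);print(k[:,0].min(0),k[:,0].max(0))
L=[];Q=[]
for v in range(185,210):
    u=np.flatnonzero(m[v]);L.append(onz(c,(u[0]-.5,v),.068)[:2]);Q.append(onz(c,(u[-1]+.5,v),.068)[:2])
mid=(np.array(L)+Q)/2;d=np.linalg.svd(mid-mid.mean(0))[2][0]
print('paddle ang',np.degrees(np.arctan2(d[1],d[0])),'width',np.linalg.norm(np.mean(L,0)-np.mean(Q,0)))
low=onz(c,(np.flatnonzero(m[k[:,0].max(0)[1]-1]).mean(),k[:,0].max(0)[1]+.5),.068)[:2]
if d@(mid.mean(0)-low)<0:d=-d
cen=low+.018*d;print('centre',cen)
r=np.load('rail.npy');dd=r[2:];n=np.array([-dd[1],dd[0]]);print('along from window',(cen-r[:2])@dd-.058,'lat',(cen-r[:2])@n)
# bystander change: side/top image before vs after
for nm in('side','top'):
    a=pickle.load(open(f'pics/{nm}0.pkl','rb'))['pixels'].astype(int);b=pickle.load(open(f'pics/{nm}6.pkl','rb'))['pixels'].astype(int)
    D=np.abs(a-b).max(2)>60
    cv2.imwrite(f'pics/d{nm}.png',(D*255).astype(np.uint8))
E
```

```text
[249 172] [262 213]
paddle ang -73.10785702554571 width 0.012576195981373337
centre [ 0.53572979 -0.15935926]
along from window 0.09221450474508511 lat -0.0008510470879046929
```

View pics/c8.png

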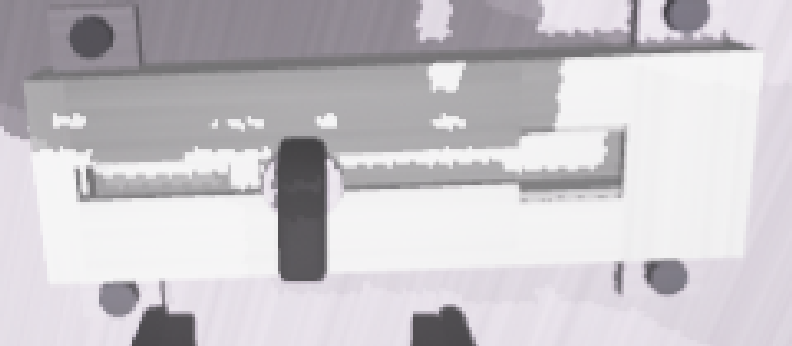

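View pics/dtop.png

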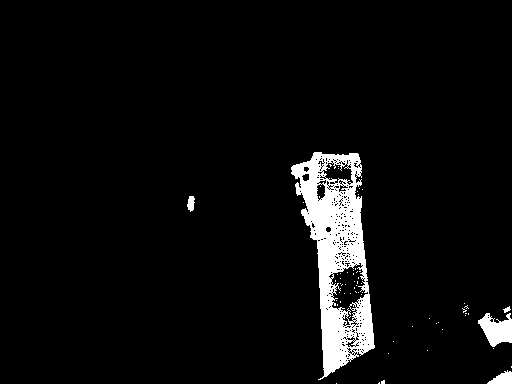

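View pics/top6.png

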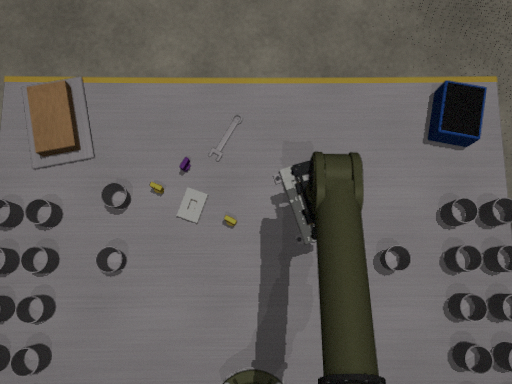

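```bash
python3 - <<'E'
import pickle,cv2,numpy as np
from h import *
from scipy.spatial.transform import Rotation as Ro
c=pickle.load(open('pics/wrist6.pkl','rb'));o=c['o'];R=Ro.from_euler('xyz',o['tool_rot'],degrees=True).as_matrix()
print('cam in tool',R.T@(-c['R'].T@c['t']-o['tool_pos']),o['time_s'])
P=lambda x,y,z:onz(c,(165+x/3.3-.4,130+y/3.3-.4),z)[:2]
wn=(P(626,125,.024)+P(626,196,.024))/2; wf=(P(520,130,.024)+P(520,203,.024))/2; se=(P(78,162,.024)+P(78,200,.024))/2
cl,cr=P(262,182,.030),P(344,182,.030);pt=P(303,210,.068)
r=np.load('rail.npy');d=r[2:];n=np.array([-d[1],d[0]])
for nm,q in dict(wn=wn,wf=wf,slotend=se,coll_l=cl,coll_r=cr,collar=(cl+cr)/2,paddle=pt,rearR=P(760,48,.024),rearR2=P(745,257,.024),rearL=P(25,82,.024),rearL2=P(49,282,.024)).items():print(nm,((q-r[:2])@d*1e3).round(1),((q-r[:2])@n*1e3).round(1))
E
python3 - <<'E'
import cv2
a=cv2.imread('pics/dside.png');print(a.shape)
E
```

```text
cam in tool [ 0.08181706 -0.00122419 -0.13721053] 25.3
wn 40.9 -0.1
wf 74.7 0.5
slotend 216.2 -0.8
coll_l 156.9 0.2
coll_r 131.2 1.3
collar 144.0 0.8
paddle 143.9 -2.4
rearR 1.4 -34.6
rearR2 -0.5 34.4
rearL 229.1 -33.5
rearL2 229.7 33.5
(384, 512, 3)
```

View pics/dside.png

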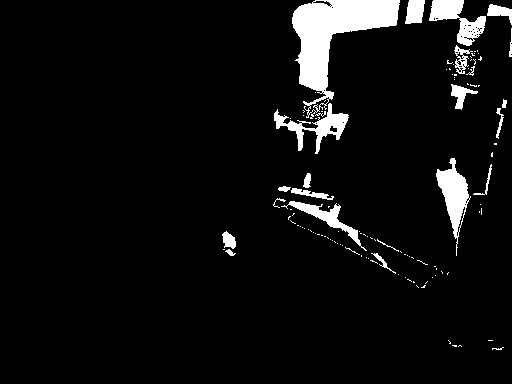

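```bash
python3 -c "
from cell import env
print(env.sign_off(), env.get_obs()['time_s'])"
```

```text
the job is handed in; nothing more can be done
the job is handed in; nothing more can be done
```

I handed the job in at about 25 s of robot time. The black-handled stud is standing upright in the slotted rail, turned across the slot and let go, with the gripper about 12 cm above it.

- **Entry:** I took the stud out of the white stand and lowered its head through the window, with no contact force above noise.
- **Finding the end:** I slid it in guarded 2 mm steps and felt the end wall about 85 mm past the point where the head went in. The highest reading there was about 6 N. I then eased back about 1 mm to the pocket's centre.
- **Turning:** It turned clockwise with almost no resistance until about 91°, where load began to build. I took that as the hard stop and went on to about 93°, with side load up to about 5 N. I then backed off 1°, rested the head on the floor, removed the side load and let go.

**Last checks**
- **Angle and position:** The camera puts the paddle at about 91.5° to the slot. The collar is about 86 mm from the window, against roughly 84–85 mm by feel.
- **Upright:** The collar and the paddle top line up along the slot. Across the slot the reading was rough, about 3 mm apart.
- **Bystanders:** Before-and-after pictures show changes only in the stud, the arm and its shadows. The cups, wrench and look-alikes have not moved where they can be seen.

**What disagreed or was not tested**
- A first camera estimate put the stud 92 mm from the window. I did not find its cause, and used the 86 mm collar measurement from the same picture instead.
- I did not test the lock by pulling or pushing the stud after letting go.
- My first two move commands were refused because of their format, and nothing moved.

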